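# Find the stamped crate and push it to the dispatch line

### The arm

A 6-joint arm with a two-finger parallel gripper is mounted at the origin on the work surface. World frame = base frame: x ahead of the robot, y to its left, z up, the work surface at z = 0. Lengths are in m, angles in rad, forces in N, time in s.
With the tool pointing down it reaches from about 0.3 to 0.825 m from the base axis. Payload 5.4 kg.
Tool frame: the origin (TCP) lies at the very end of the fingers, on their centre line; the grasp point (between the pads) lies 19 mm behind it; z points along the fingers, x is the direction in which the jaws open and shut, and the axes are right-handed (so a half turn about z gives the same grasp; the last joint's range is limited). The gripper opens to 92 mm and grips with 3 to 60 N. Pads are 20 mm wide; open, the fingers measure 128 mm over their backs; the gripper's body (75 mm by 189 mm) begins 69 mm behind the grasp point.
Start: joints at [-1.485, 0.158, 1.597, -0, 1.386, -0.21], TCP at [0.168, -0.55, 0.181] pointing down, gripper open.
Joint ranges: [-2.91, 2.91], [-0.94, 2.29], [0.18, 2.7], [-1.29, 4.43], [0.17, 2.64], [-3, 3]. Speed limits (rad/s): [2.57, 2.57, 3.14, 3.14, 3.14, 3.14].

### API

Orientations are given as a rotation vector (axis times angle).
In Python, from workcell import bot gives the robot as it stands. Calls block until the motion is done:
- bot.goto(position, orientation): joint-space move of the TCP to a pose.
- bot.line_to(position, rot=None, max_speed=0.15): straight line of the TCP; rot=None keeps the orientation; max_speed is the mean speed in m/s.
- bot.set_joints(angles): joint-space move.
- bot.set_gripper(opening, newtons=None): opening from 0.0 (shut) to 1.0 (fully open); newtons is the grip in N (None keeps the last); returns when the fingers have stopped.
- bot.hold(seconds).
- bot.inverse_kinematics(position, orientation): joint angles nearest the present ones, or None.
- bot.read_camera(name): name is "scene" or "top"; returns a dict with "pixels" (384x512x3 uint8, blue, green, red), "fx", "fy", "cx", "cy" (pixels), "k1" (the pictures are not rectified: a ray, as slopes to the right and down, at radius r is drawn at 1 + k1 r^2 times it, then the intrinsics apply), "R" (3x3) and "t" (3): a world point X has camera coordinates R X + t. Camera axes: x right, y down, z forward; pixel columns grow to the right and rows downward; lengths in m; the calibration is good to about 2 mm. A picture is of the moment at which its call begins. There is no depth.
A pose or a line that the arm cannot do raises bot.MotionError and nothing moves.
- bot.job_done(): hands the job in, once; it reports no verdict.
Readings, each from a call of its own:
- bot.current_clock(): time.
- bot.current_joints(): joint angles.
- bot.current_joint_vel(): joint speeds.
- bot.current_effort(): joint torques, N m.
- bot.current_ee_pos(): TCP position.
- bot.current_tool_rot(): TCP orientation.
- bot.current_contact_force(): force on the tool from outside, world axes, zero at the start.
- bot.current_ft_torque(): the same for the moment, N m.
- bot.current_opening(): opening from 0.0 (shut) to 1.0 (fully open).
Only numpy, scipy, OpenCV 4.12 (cv2) and the standard library are available. Lean on these libraries where they do the work, as an engineer would, in place of code of your own. Each camera call takes 0.05 s, during which the arm holds its last target.

### The job

One of the two crates is stamped underneath: with the fingertips tip both towards the robot, over the bench stop onto their high back boards, so that their undersides face away from the robot and can be read. Then push the stamped crate back upright and push it away from the robot until its whole front edge lies on the dark dispatch line; the unstamped one stays lying on its back at the stop. Only tip and push, never lift a crate off the bench, and do not disturb the jar, the glue bottle or the screwdriver.

Things in the scene. Friction and masses are not known exactly. Their poses are not given: they have to be found in the camera images.
- crate_a: One of two outwardly identical open plywood crates, 140 mm deep (x) x 160 mm wide (y), about 0.5 kg. On the robot's side (-x) a back board 120 mm high, 10 mm thick, its inner face 60 mm from the origin, with a foot strip 5 mm high standing 10 mm proud of it below; other sides 50 mm high, 8 mm thick; inner floor 13 mm up. Origin: centre of the underside, at bench height; z up, x away from the robot.
- crate_b: The other crate; same shape, size, weight and axes as crate_a. Which of them stands left and which right varies.
- stamp (a point): Centre of the stamp: a dark burnt-in ring 96 mm across with a cross bar, on the underside of one crate's floor (5 mm above its base plane, 6 mm to +x of its origin); hidden until that crate is tipped. The other underside is bare plywood.
- crate_a_heel (a point): Middle of the foot strip's lower outer edge on crate_a, 80 mm from its origin, 1 to 3 mm from the stop at first. Pulling the board's inner face near its top towards the robot tips the crate about this edge, held by the stop; past about 60 degrees it falls on its back by itself. Lying, it is righted by pushing the rim of the front wall, then on top 150 mm up, away from the robot.
- crate_b_heel (a point): The same point of crate_b; it tips the same way.
- crate_a_front_l (a point): crate_a's lower front corner (side away from the robot), left as the robot sees it.
- crate_a_front_r (a point): crate_a's lower front corner, right as the robot sees it.
- stop: Bench stop: dark batten fixed to the bench, 12 mm deep, 560 mm long, 6 mm high. Origin at bench level in the middle of its far face, which holds the crates when they are tipped; x away from the robot, y along the batten. The crates stand along its far face, one at its +y and one at its -y, their centres about 150 mm from the origin.
- line: Dispatch line: dark flat strip let into the bench beyond the crates, 40 mm wide (x) and 600 mm long (y). Origin: centre of the strip, at bench level.
- jar: Glass jar with steel cap, 48 mm across, 75 mm high, standing between the crates; origin in the centre of its underside. Not to be moved.
- glue: White glue bottle, 56 mm across, 150 mm high, standing to the left of the crates; origin in the centre of its underside. Not to be moved.
- screwdriver: Screwdriver lying to the right of the crates, about 200 mm long along its x. Not to be moved.
There are look-alikes about, which are no part of the job. Leave any purple look-alike of the crate_a alone. Leave any yellow look-alike of the crate_b alone.

How it is judged:
On the way, in this order (a step that is already met when the one before it is completed fails the run):
1. both crates lie on their back boards at the same time, undersides facing away from the robot (angle between each of crate_a, crate_b's own z axis and vertical above 1.3 rad and angle between each of crate_a, crate_b's own x axis and vertical below 0.3 rad), for 0.3 s.
2. then the stamped crate stands upright with both lower front corners on the dispatch line (angle between crate_a's own z axis and vertical below 0.06 rad and x of crate_a_front_l in the frame of line between -0.023 and 0.023 m and x of crate_a_front_r in the frame of line between -0.023 and 0.023 m), for 0.2 s.
At the end, for the whole second after the job is handed in: The stamped crate stands upright and still with both lower front corners on the 40 mm dispatch line (within 23 mm of its centre line); the unstamped crate still lies on its back board, its heel edge within 50 mm of where it started (all of step 2 and y of crate_a in the frame of line between -0.3 and 0.3 m and linear speed of each of crate_a, crate_b below 0.02 m/s and angle between crate_b's own z axis and vertical above 1.3 rad and angle between crate_b's own x axis and vertical below 0.3 rad and distance of crate_b_heel from where it was at the start of the episode below 0.05 m); the robot touches nothing.
It fails at once if a crate is lifted: its edge on the robot's side rises more than 30 mm off the bench (height (world z) of any of crate_a_heel, crate_b_heel above 0.03 m).
It fails at once if the jar, glue bottle or screwdriver is moved more than 30 mm or knocked over (distance of any of jar, glue, screwdriver from where it was at the start of the episode above 0.03 m or angle between any of jar, glue's own z axis and vertical above 0.5 rad).
It also fails if it takes over 72 s, if anything falls off the work surface, if the arm or the gripper's body presses on something with over 40 N, if the wrist force passes 120 N, or if a joint passes its speed limit or range.

## Working session

There is one attempt and no reset: what is moved stays moved. The work goes in short steps, each a Python script; the robot and the scene stay as the last script left them, time stands still between calls to the robot, and variables do not carry over. Pictures are saved under pics/ and viewed, and the job is handed in when it is done.

```bash
ls; mkdir -p pics; python3 - <<'E'
from workcell import bot
import cv2
for n in("scene","top"):
    c=bot.read_camera(n); cv2.imwrite(f"pics/{n}0.png",cv2.resize(c["pixels"],(800,600),interpolation=cv2.INTER_CUBIC))
    print(n,{k:c[k] for k in c if k!="pixels"})
print(bot.current_clock())
E
```

```text
pics
scene {'fx': 458.6114765181044, 'fy': 458.6114765181044, 'cx': 258.30608081702957, 'cy': 193.81998969011522, 'k1': 0.01488750430959261, 'R': array([[-0.67932496,  0.73377471,  0.00960626],
       [ 0.46450223,  0.44009439, -0.76847551],
       [-0.56811555, -0.51758247, -0.63980709]]), 't': array([ 0.35734568, -0.2143803 ,  1.69113058])}
top {'fx': 382.4262673329907, 'fy': 382.4262673329907, 'cx': 253.76670919319898, 'cy': 187.14154698069962, 'k1': -0.1004451314079284, 'R': array([[-0.02317164, -0.99940178,  0.02567401],
       [-0.99508522,  0.02058331, -0.09685934],
       [ 0.09627294, -0.02779222, -0.99496689]]), 't': array([-0.00641324,  0.53294734,  1.17782945])}
0.1
```

View pics/scene0.png

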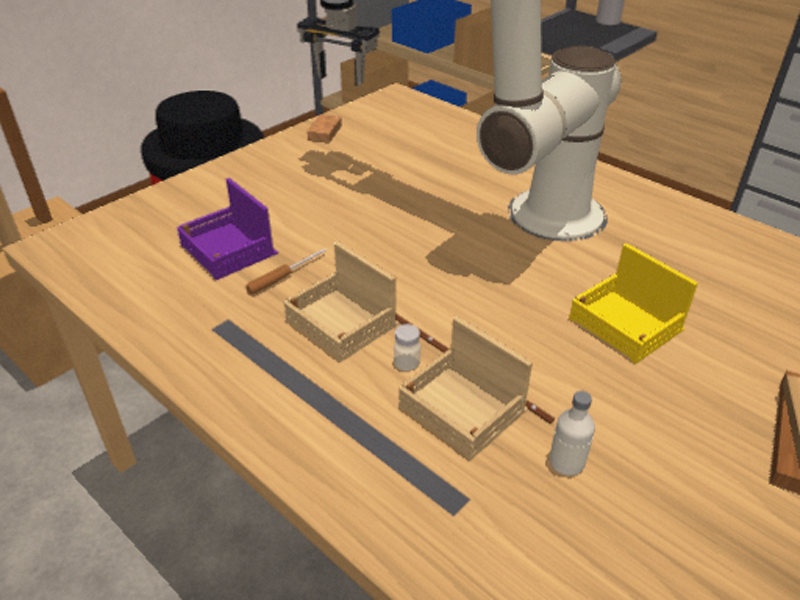

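View pics/top0.png

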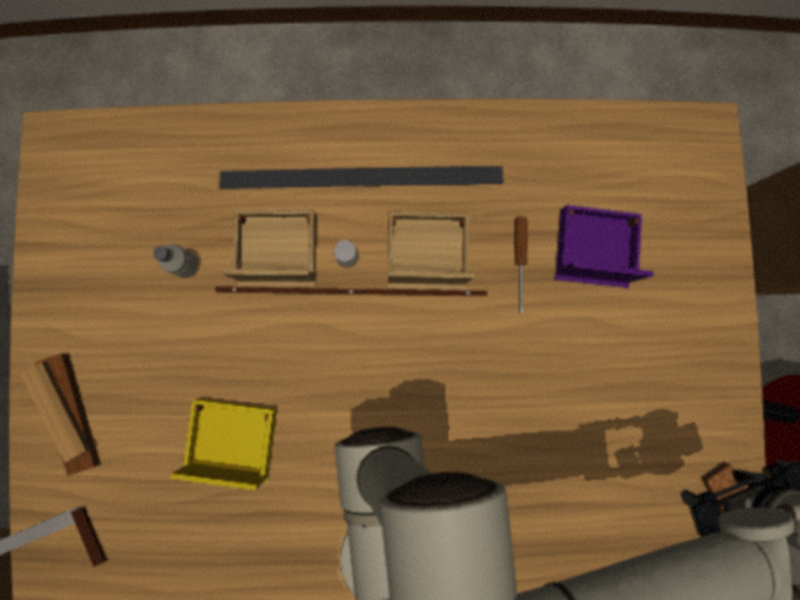

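The scene picture shows the two plywood crates, around (340,310) and (465,395), with the jar between them and the line in front. In the top view the crates are at about (275,245) and (428,245), the jar at (346,252), the glue at (175,260) and the screwdriver at (521,265). I'll zoom in to measure.

```bash
cat > h.py <<'E'
from workcell import bot
import cv2, numpy as np
from scipy.spatial.transform import Rotation as Ro
def KD(c): return np.array([[c["fx"],0,c["cx"]],[0,c["fy"],c["cy"]],[0,0,1.]]),np.array([c["k1"],0,0,0.])
def w(c,uv,z):
    K,D=KD(c); p=cv2.undistortPoints(np.array([[uv]],float),K,D)[0,0]
    d=c["R"].T@np.array([p[0],p[1],1]); o=-c["R"].T@c["t"]; return o+d*(z-o[2])/d[2]
def proj(c,X):
    K,D=KD(c); return cv2.projectPoints(np.array(X,float).reshape(-1,3),cv2.Rodrigues(c["R"])[0],c["t"],K,D)[0].reshape(-1,2)
def crop(c,x0,y0,wd,ht,s,name):
    cv2.imwrite(f"pics/{name}.png",cv2.resize(c["pixels"][y0:y0+ht,x0:x0+wd],None,fx=s,fy=s,interpolation=cv2.INTER_CUBIC))
E
python3 - <<'E'
from h import *
c=bot.read_camera("top"); crop(c,90,100,260,100,3,"t1")
c=bot.read_camera("scene"); crop(c,150,140,240,190,3.2,"s1")
E
```

```text
(no output)
```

View pics/t1.png

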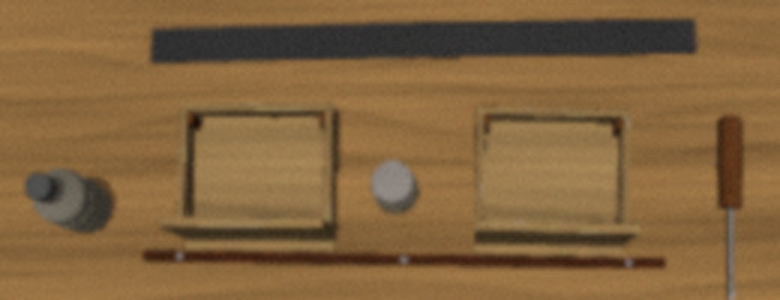

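View pics/s1.png

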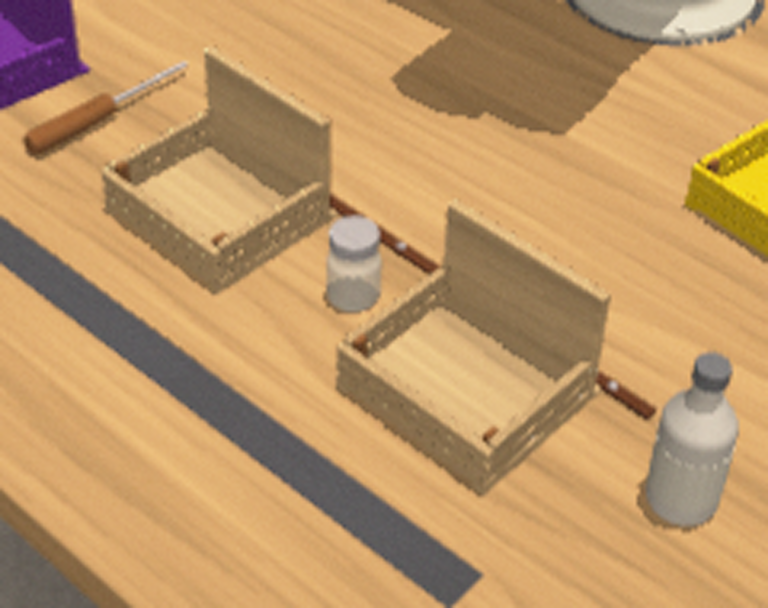

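```bash
python3 - <<'E'
from h import *
np.set_printoptions(precision=4,suppress=True)
c=bot.read_camera("top"); s=bot.read_camera("scene")
T=lambda x,y,z:w(c,((x+.5)/3-.5+90,(y+.5)/3-.5+100),z)
S=lambda x,y,z:w(s,((x+.5)/3.2-.5+150,(y+.5)/3.2-.5+140),z)
for n,a in dict(lineL=((152,30),(152,62)),lineR=((695,19),(695,52))).items(): print(n,[T(*p,0) for p in a])
print("stop far",T(144,251,.006),T(665,258,.006),"near",T(144,262,.006),T(665,267,.006))
print("L rim",T(188,109,.05),T(338,108,.05),"boardtop",T(163,226,.12),T(343,224,.12))
print("R rim",T(475,108,.05),T(630,110,.05),"boardtop",T(473,233,.12),T(640,231,.12))
print("foot L",T(185,249,.005),T(335,248,.005),"R",T(475,249,.005),T(630,250,.005))
print("scene L rim",S(484,450,.05),S(340,347,.05),"low",S(482,492,0),"board in top",S(449,205,.12),S(609,297,.12))
print("scene R rim",S(215,256,.05),S(106,168,.05),"low",S(215,291,0),"board",S(208,50,.12),S(329,122,.12))
print("line scene",S(483,575,0),S(450,604,0)," jar cap",T(394,186,.075),S(354,228,.075),"jar foot", S(354,300,0))
print("glue",T(40,187,.15),S(712,365,.15),"screw",T(732,116,.01),T(728,300,.01))
E
```

```text
lineL [array([0.7997, 0.3496, 0.    ]), array([0.7635, 0.3489, 0.    ])]
lineR [array([ 0.8016, -0.2498,  0.    ]), array([ 0.7639, -0.248 ,  0.    ])]
stop far [0.5546 0.3536 0.006 ] [ 0.5355 -0.2042  0.006 ] near [0.5428 0.3535 0.006 ] [ 0.5258 -0.2039  0.006 ]
L rim [0.6978 0.2966 0.05  ] [0.6953 0.1396 0.05  ] boardtop [0.5657 0.3035 0.12  ] [0.564  0.1283 0.12  ]
R rim [ 0.6926 -0.0031  0.05  ] [ 0.6879 -0.1655  0.05  ] boardtop [0.5526 0.0026 0.12  ] [ 0.5514 -0.1601  0.12  ]
foot L [0.5559 0.3096 0.005 ] [0.5536 0.1488 0.005 ] R [ 0.5495 -0.0005  0.005 ] [ 0.545  -0.1669  0.005 ]
scene L rim [0.7039 0.3034 0.05  ] [0.7007 0.1526 0.05  ] low [0.7026 0.3048 0.    ] board in top [0.5707 0.1537 0.12  ] [0.5691 0.3122 0.12  ]
scene R rim [0.6962 0.0013 0.05  ] [ 0.6836 -0.1582  0.05  ] low [ 0.6922 -0.0064  0.    ] board [ 0.5556 -0.1528  0.12  ] [0.5576 0.0052 0.12  ]
line scene [0.7609 0.3526 0.    ] [0.7964 0.3506 0.    ]  jar cap [0.6077 0.0809 0.075 ] [0.6082 0.0824 0.075 ] jar foot [0.6159 0.0908 0.    ]
glue [0.6018 0.4147 0.15  ] [0.6032 0.4194 0.15  ] screw [ 0.689  -0.2834  0.01  ] [ 0.4886 -0.2699  0.01  ]
```

The measurements agree with the sizes given:

| Feature | Measured position |
|---|---|
| Left crate heel | x ≈ 0.550 |
| Right crate heel | x ≈ 0.540 |
| Crate centres | y ≈ 0.224 and −0.078 |
| Line centre | x ≈ 0.781 |

I'll tip the right crate first.

```bash
cat >> h.py <<'E'
def rot(t,yaw=0.0,flip=False):
    z=np.array([np.sin(t),0,-np.cos(t)]); x=np.array([0,1.,0])*(-1 if flip else 1)
    M=np.stack([x,np.cross(z,x),z],1); return Ro.from_matrix(Ro.from_euler("z",yaw).as_matrix()@M).as_rotvec()
YAW=-0.034
def pull_pts(hx,hy,ths,H=0.108,extra=0.0,flip=False):
    u=np.array([np.cos(YAW),np.sin(YAW),0]); k=np.array([0,0,1.]); h0=np.array([hx,hy,0])
    out=[]
    for th in ths:
        t=th/2; cx=.02*np.cos(th)-H*np.sin(th); cz=.02*np.sin(th)+H*np.cos(th)
        px=cx+.01*np.cos(t)+extra; pz=cz+.01*np.sin(t)
        out.append((h0+u*px+k*pz,rot(t,YAW,flip)))
    return out
E
python3 - <<'E'
from h import *
for fl in (0,1):
  for hx,hy in((.55,.224),(.54,-.078)):
    for p,r in pull_pts(hx,hy,np.radians([0,35,70]),flip=fl): print(fl,p.round(3),bot.inverse_kinematics(p,r))
    print(bot.inverse_kinematics([.37,hy,.12],rot(.6,0,fl)),bot.inverse_kinematics([.64,hy,.04],rot(.5,0,fl)))
E
```

```text
0 [0.58  0.223 0.108] [ 1.72859721e-01  3.36832158e-01  1.53180338e+00 -8.88178420e-16
  1.27295711e+00 -1.36393661e+00]
0 [0.514 0.225 0.103] [ 0.25257678 -0.028379    1.9881247  -0.1095079   0.89109211 -1.22781538]
0 [0.464 0.227 0.061] [ 0.38322531 -0.21425925  2.35858295 -0.52254585  0.4844311  -0.75114913]
[ 0.48306791 -0.64017626  2.49949606 -0.38408583  0.77531234 -0.88123918] [ 0.21267559  0.24664839  1.89234    -0.20466429  0.52119133 -1.20540763]
0 [ 0.57  -0.079  0.108] [-3.47659776e-01  2.24073684e-01  1.66964402e+00 -4.44089210e-16
  1.24787495e+00 -1.88445610e+00]
0 [ 0.504 -0.077  0.103] [-0.48377383 -0.21179279  2.15331404  0.16383491  0.92988553 -2.10081844]
0 [ 0.454 -0.075  0.061] [-0.74867717 -0.61605404  2.61659014  0.58774626  0.74495187 -2.64417724]
None [-0.41949627  0.14229084  2.01571836  0.38064056  0.55342599 -2.27196308]
1 [0.58  0.223 0.108] [ 1.72859721e-01  3.36832158e-01  1.53180338e+00 -4.44089210e-16
  1.27295711e+00  1.77765605e+00]
1 [0.514 0.225 0.103] [ 0.25257678 -0.028379    1.9881247  -0.1095079   0.89109211  1.91377728]
1 [0.464 0.227 0.061] [ 0.38322531 -0.21425925  2.35858295 -0.52254585  0.4844311   2.39044352]
[ 0.48306791 -0.64017626  2.49949606 -0.38408583  0.77531234  2.26035347] [ 0.21267559  0.24664839  1.89234    -0.20466429  0.52119133  1.93618502]
1 [ 0.57  -0.079  0.108] [-3.47659776e-01  2.24073684e-01  1.66964402e+00 -8.88178420e-16
  1.24787495e+00  1.25713655e+00]
1 [ 0.504 -0.077  0.103] [-0.48377383 -0.21179279  2.15331404  0.16383491  0.92988553  1.04077421]
1 [ 0.454 -0.075  0.061] [-0.74867717 -0.61605404  2.61659014  0.58774626  0.74495187  0.49741541]
None [-0.41949627  0.14229084  2.01571836  0.38064056  0.55342599  0.86962957]
```

```bash
sed -i 's/t=th\/2;/t=min(th\/2,0.3);/' h.py; cat > tip.py <<'E'
from h import *
import sys
hx,hy,fl=float(sys.argv[1]),float(sys.argv[2]),bool(int(sys.argv[3]))
pts=pull_pts(hx,hy,np.radians([0,3,22,42,56,66,72]),extra=0,flip=fl)
pre=pts[0][0]+np.array([.03,0,0]); ex=np.array([hx-.17,hy,.11]); up=np.array([hx-.17,hy,.28])
for p,r in pts+[(pre,pts[0][1]),(ex,rot(.3,YAW,fl)),(up,rot(.1,YAW,fl))]:
    if bot.inverse_kinematics(p,r) is None: print("no ik",p)
if len(sys.argv)>4: sys.exit()
p=bot.current_ee_pos()
if p[2]<.25: bot.line_to([p[0],p[1],.28],max_speed=.25)
bot.goto(pre+[0,0,.12],rot(0,YAW,fl)); bot.set_gripper(.5)
bot.line_to(pre,max_speed=.2)
for i,(p,r) in enumerate(pts):
    bot.line_to(p,r,max_speed=.12)
    print(i,np.round(bot.current_contact_force(),1),round(bot.current_clock(),1))
bot.line_to(ex,rot(.3,YAW,fl),max_speed=.2)
bot.hold(.3)
print(np.round(bot.current_contact_force(),1),bot.current_clock())
for n in("scene","top"):
    c=bot.read_camera(n); cv2.imwrite(f"pics/{n}_{hy:+.2f}.png",cv2.resize(c["pixels"],(800,600),interpolation=cv2.INTER_CUBIC))
E
python3 tip.py .55 .224 0 check; python3 tip.py .54 -.078 1 check && python3 tip.py .54 -.078 1
```

```text
0 [-0.  -0.6  0.1] 5.1
1 [-0.1  0.1  0.4] 5.3
2 [ 0.8  0.2 -0.1] 5.8
3 [ 0.8  0.7 -0. ] 6.3
4 [-0.9  0.  -0.2] 6.6
5 [ 0.7 -0.1  0. ] 7.0
6 [-0.3 -0.2  0.6] 7.2
[0.1 0.1 0.4] 8.15
```

View pics/scene_-0.08.png

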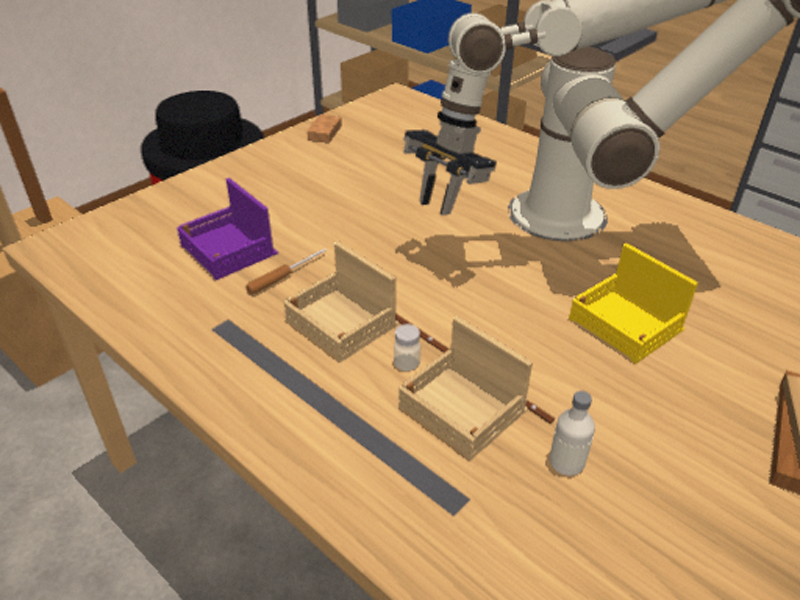

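View pics/top_-0.08.png

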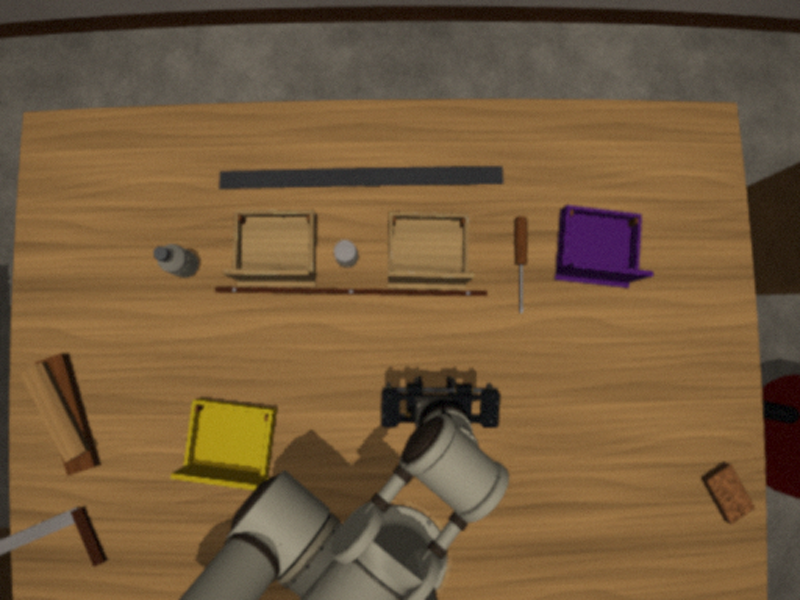

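The right crate is still upright and looks unmoved at (428,245), and I felt almost no force. I'll check how the arm tracked and what it touched before trying again.

```bash
python3 - <<'E'
from h import *
a=cv2.imread("pics/top0.png").astype(int);b=cv2.imread("pics/top_-0.08.png").astype(int)
d=abs(a-b).sum(2)
for n,(x0,y0,x1,y1) in dict(R=(380,200,480,290),L=(225,200,325,285),purple=(550,200,655,290)).items(): print(n,d[y0:y1,x0:x1].mean(),d[y0:y1,x0:x1].max())
print(bot.current_ee_pos(),bot.current_opening(),pull_pts(.54,-.078,[0],flip=1))
YA=pull_pts(.54,-.078,[0],flip=1)[0]
p=bot.current_ee_pos(); bot.line_to([p[0],p[1],.25],max_speed=.25)
pre=YA[0]+[.03,0,0]
bot.goto(pre+[0,0,.08],YA[1]); bot.line_to(pre)
print(bot.current_ee_pos(), bot.current_contact_force())
c=bot.read_camera("scene"); crop(c,150,120,240,180,3.2,"s2")
c=bot.read_camera("top"); crop(c,90,100,260,100,3,"t2")
E
```

```text
R 7.082333333333334 29
L 7.203882352941177 32
purple 7.2616931216931215 41
[ 0.36993939 -0.07766563  0.10957223] 0.501063057087514 [(array([ 0.56998266, -0.0790198 ,  0.108     ]), array([ 2.18335779, -2.25888316, -0.        ]))]
[ 0.60059271 -0.07947763  0.10947124] [0.41234353 0.33958753 0.15041194]
```

View pics/s2.png

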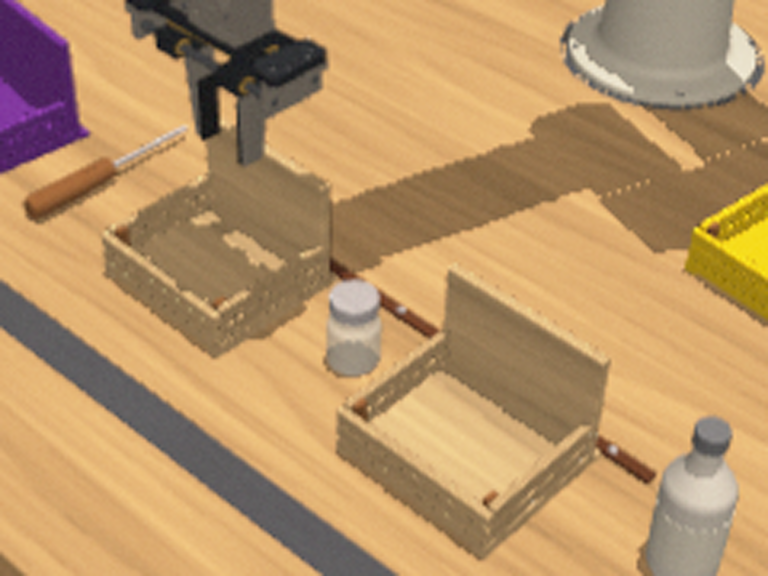

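View pics/t2.png

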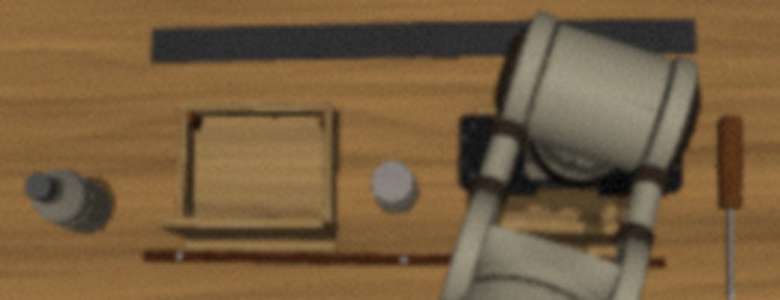

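```bash
python3 - <<'E'
from h import *
s=bot.read_camera("scene")
P=np.array(bot.current_ee_pos())
f=lambda X:(proj(s,X)-[150,120]+.5)*3.2-.5
for dy in(-.03,0,.03):
  for dx in (-.01,.01): print(dx,dy,f(P+[dx,dy,0]).round(0))
print(f([[.56,-.158,.12],[.56,.002,.12],[.56,-.158,.0],[.69,-.158,.05],[.69,0.002,.05]]).round())
print(bot.current_tool_rot(), Ro.from_rotvec(bot.current_tool_rot()).as_matrix().round(2))
E
```

```text
-0.01 -0.03 [[213. 158.]]
0.01 -0.03 [[196. 168.]]
-0.01 0 [[235. 172.]]
0.01 0 [[219. 182.]]
-0.01 0.03 [[259. 186.]]
0.01 0.03 [[243. 196.]]
[[201. 114.]
 [325. 186.]
 [207. 213.]
 [101. 235.]
 [221. 317.]]
[-2.18223851  2.25790756 -0.0045277 ] [[-0.03 -1.    0.  ]
 [-1.    0.03 -0.  ]
 [ 0.   -0.   -1.  ]]
```

```bash
python3 - <<'E'
from h import *
s=bot.read_camera("scene"); crop(s,180,110,80,110,7,"s3")
f=lambda X:(proj(s,X)-[180,110]+.5)*7-.5
P=np.array(bot.current_ee_pos())
print(f([P,P+[0,0,.03],P+[0,.03,0],P-[0,.03,0],P-[.03,0,0]]).round())
E
```

```text
[[288. 458.]
 [285. 399.]
 [339. 488.]
 [239. 427.]
 [341. 426.]]
```

View pics/s3.png

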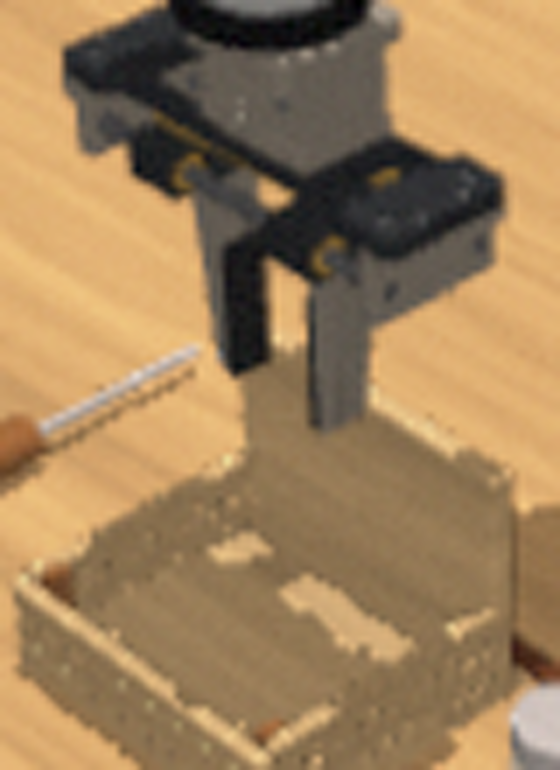

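```bash
python3 - <<'E'
from h import *
s=bot.read_camera("scene")
P=np.array([.36994,-.07767,.10957]); z=np.array([np.sin(.3),0,-np.cos(.3)])
f=lambda X:((proj(s,X)+.5)*1.5625-.5).round(1)
print(f([P,P-.03*z,P+[0,0,.03]]))
im=cv2.imread("pics/scene_-0.08.png"); cv2.imwrite("pics/z.png",cv2.resize(im[110:260,380:530],None,fx=5,fy=5)[:600])
P0=np.array([.168,-.55,.181]); print(f([P0,P0+[0,0,.03]]))
E
```

```text
[[428.6 223.6]
 [432.  209.9]
 [429.1 211. ]]
[[339.4  92.7]
 [338.8  80.9]]
```

View pics/z.png

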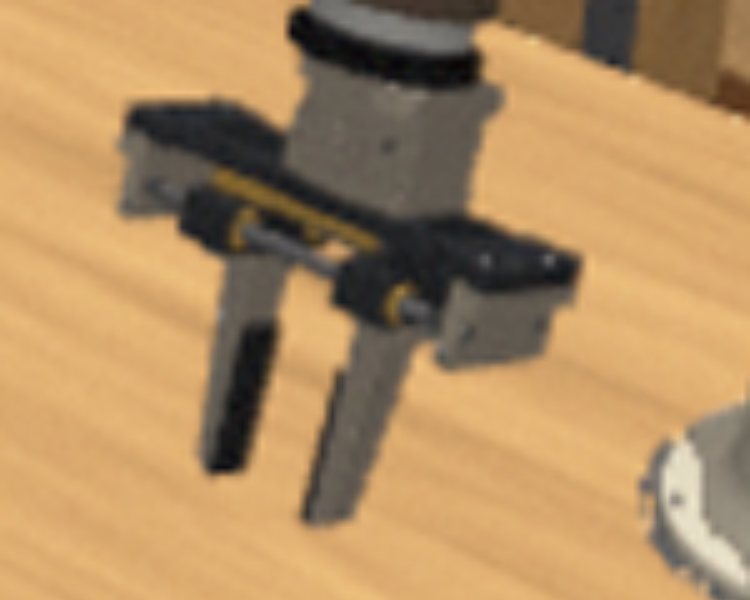

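Both views put the real fingertips about 30 mm behind the reported TCP along the tool axis. In the zoom their midpoint is at (287,400), where the reported TCP predicts (288,458). That is why the fingers passed over the board. A gentle touch on bare bench will give the exact offset.

```bash
python3 - <<'E'
from h import *
P=np.array(bot.current_ee_pos()); r=rot(0,YAW,True)
bot.line_to([P[0],P[1],.21],max_speed=.25)
bot.line_to([.44,-.078,.21],max_speed=.25)
bot.line_to([.44,-.078,.02],max_speed=.2)
bot.hold(.1); f0=np.array(bot.current_contact_force()); print(f0,bot.current_ee_pos())
z=.02
while z>-.045:
    z-=.003 if z<.005 else .005
    try: bot.line_to([.44,-.078,z],max_speed=.05)
    except bot.MotionError as e: print("err",e); break
    f=np.array(bot.current_contact_force())-f0
    if abs(f[2])>4: break
print(z,f.round(1),bot.current_ee_pos(),bot.current_clock())
s=bot.read_camera("scene"); crop(s,220,70,110,110,5,"s4")
bot.line_to([.44,-.078,.1],max_speed=.2)
E
```

```text
[-0.60338646 -0.17264832 -0.37745917] [ 0.44118266 -0.07851893  0.02119206]
-0.033999999999999996 [ 0.1 -0.3  4.6] [ 0.44060455 -0.07826268 -0.03362571] 17.5833
```

View pics/s4.png

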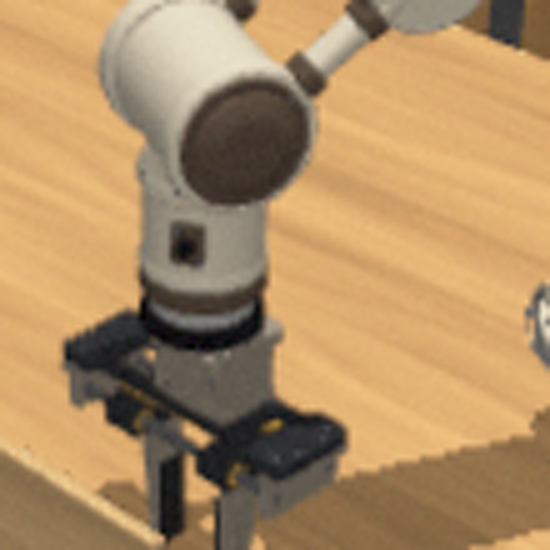

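The fingers met the bench at a reported z of about −0.033. The real tip is therefore about 32 mm short of the reported TCP along the tool. I'll compensate for that in every pose and try again.

```bash
cat >> h.py <<'E'
OFF=0.032
def zt(r): return Ro.from_rotvec(r).as_matrix()[:,2]
def cmd(p,r): return np.array(p)+OFF*zt(r)
def L(p,r,v=.15): bot.line_to(cmd(p,r),r,max_speed=v)
def G(p,r): bot.goto(cmd(p,r),r)
def ok(p,r): return bot.inverse_kinematics(cmd(p,r),r) is not None
def tip(): r=bot.current_tool_rot(); return np.array(bot.current_ee_pos())-OFF*zt(r)
def shot(tag):
    for n in("scene","top"):
        c=bot.read_camera(n); cv2.imwrite(f"pics/{n}_{tag}.png",cv2.resize(c["pixels"],(800,600),interpolation=cv2.INTER_CUBIC))
E
cat > tip2.py <<'E'
from h import *
import sys
hx,hy,fl=float(sys.argv[1]),float(sys.argv[2]),bool(int(sys.argv[3]))
pts=pull_pts(hx,hy,np.radians([0,4,22,42,56,66,72]),H=.104,flip=fl)
pre=pts[0][0]+np.array([.03,0,0]); ex=np.array([hx-.17,hy,.10])
for p,r in pts+[(pre,pts[0][1]),(ex,rot(.3,YAW,fl))]:
    if not ok(p,r): print("no ik",p)
if len(sys.argv)>4: sys.exit()
p=tip()
if p[2]<.2: bot.line_to(np.array(bot.current_ee_pos())+[0,0,.22-p[2]],max_speed=.25)
G(pre+[0,0,.10],rot(0,YAW,fl)); bot.set_gripper(.5)
L(pre,rot(0,YAW,fl),.2)
for i,(p,r) in enumerate(pts):
    L(p,r,.12)
    print(i,np.round(bot.current_contact_force(),1),round(bot.current_clock(),1),tip().round(3))
    if i==2:
        s=bot.read_camera("scene"); cv2.imwrite(f"pics/mid_{hy:+.2f}.png",cv2.resize(s["pixels"],(800,600)))
L(ex,rot(.3,YAW,fl),.2); bot.hold(.3)
print(np.round(bot.current_contact_force(),1),bot.current_clock())
shot(f"tip{hy:+.2f}")
E
python3 tip2.py .55 .224 0 c; python3 tip2.py .54 -.078 1 c; python3 tip2.py .54 -.078 1
```

```text
0 [-0.1 -0.6  0.3] 20.9 [ 0.571 -0.079  0.106]
1 [ 3.9 -0.3  0.6] 21.2 [ 0.564 -0.079  0.107]
2 [ 3.2  1.  -0.3] 21.5 [ 0.53  -0.078  0.106]
3 [1.3 0.9 0.6] 22.0 [ 0.496 -0.077  0.094]
4 [ 0.7 -0.2  0.4] 22.4 [ 0.475 -0.076  0.078]
5 [ 0.6 -0.7  0.3] 22.7 [ 0.463 -0.075  0.064]
6 [0.1 0.2 0.7] 22.9 [ 0.457 -0.075  0.054]
[-0.5 -1.6 -0.6] 23.875
```

View pics/scene_tip-0.08.png

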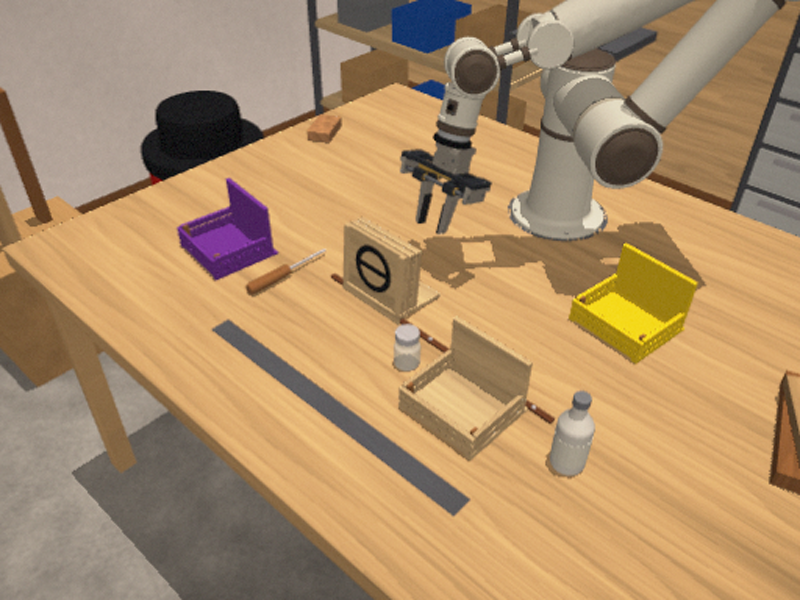

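The right crate lies on its back with the stamp (ring and bar) in view at (373,268), so this is the stamped one. Next I'll tip the left crate.

```bash
python3 tip2.py .55 .224 0
```

```text
0 [ 0.5  0.4 -0. ] 27.8 [0.581 0.223 0.106]
1 [2.8 1.  0.4] 28.1 [0.574 0.223 0.107]
2 [ 2.8  0.3 -0.3] 28.4 [0.54  0.225 0.106]
3 [1.2 0.2 0.8] 28.9 [0.506 0.226 0.094]
4 [-0.5 -1.   0.6] 29.3 [0.485 0.226 0.078]
5 [-0.9 -0.5  0.6] 29.6 [0.473 0.227 0.063]
6 [ 0.3 -0.1  0.5] 29.8 [0.467 0.227 0.054]
[ 0.7 -0.4 -0.2] 30.7833
```

View pics/scene_tip+0.22.png

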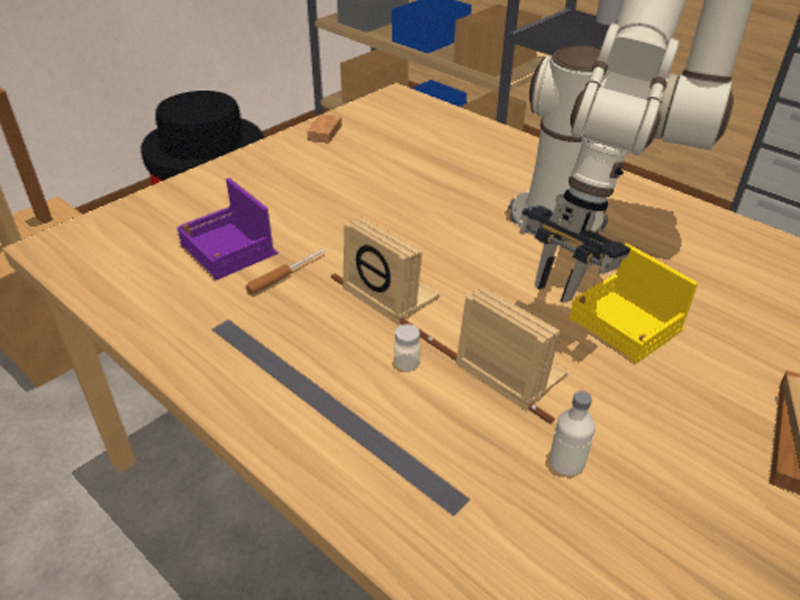

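View pics/top_tip+0.22.png

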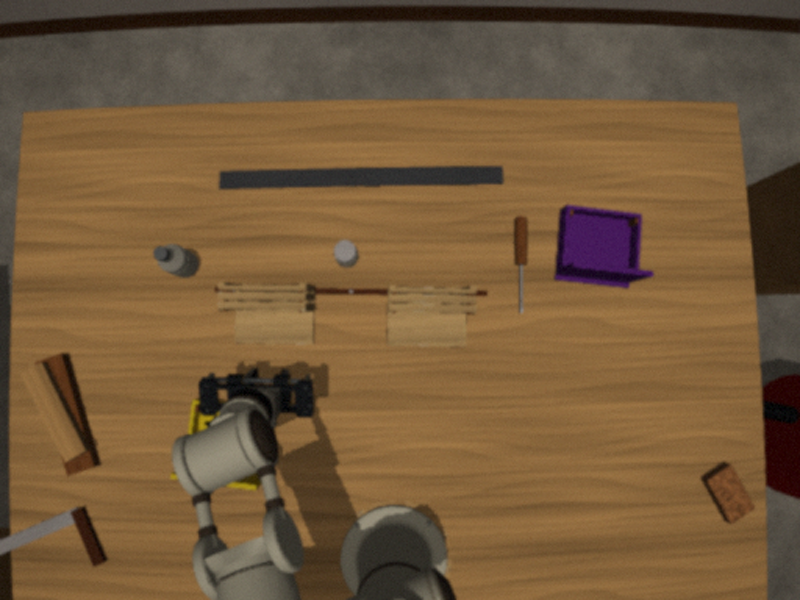

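Both crates now lie on their backs, and the left underside at (510,345) is bare. Next I'll lift the arm away and measure the rim of the stamped crate, then right it.

```bash
python3 - <<'E'
from h import *
p=np.array(bot.current_ee_pos()); bot.line_to(p+[0,0,.15],max_speed=.25)
c=bot.read_camera("top"); s=bot.read_camera("scene")
T=lambda x,y,z:w(c,((x+.5)/1.5625-.5,(y+.5)/1.5625-.5),z).round(4)
S=lambda x,y,z:w(s,((x+.5)/1.5625-.5,(y+.5)/1.5625-.5),z).round(4)
print("R rim",T(388,311,.152),T(480,312,.152),"under edge",T(388,289,.152),T(480,289,.152),"board",T(388,344,.02),T(466,345,.02))
print("scene under top",S(344,225,.156),S(412,256,.156), "bottom",S(346,278,.01),S(404,318,.01))
crop(c,130,170,200,60,4,"t5"); crop(s,200,120,180,150,4,"s5")
E
```

```text
R rim [0.4878 0.002  0.152 ] [ 0.4823 -0.1642  0.152 ] under edge [0.5275 0.0011 0.152 ] [ 0.5241 -0.1657  0.152 ] board [0.4301 0.0018 0.02  ] [ 0.4243 -0.1555  0.02  ]
scene under top [ 0.5383 -0.1457  0.156 ] [0.5232 0.0152 0.156 ] bottom [ 0.5232 -0.1649  0.01  ] [0.5332 0.0068 0.01  ]
```

View pics/t5.png

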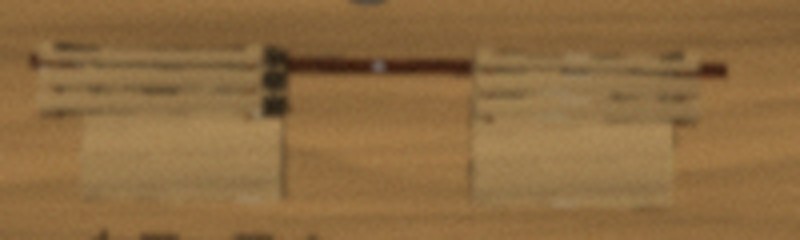

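View pics/s5.png

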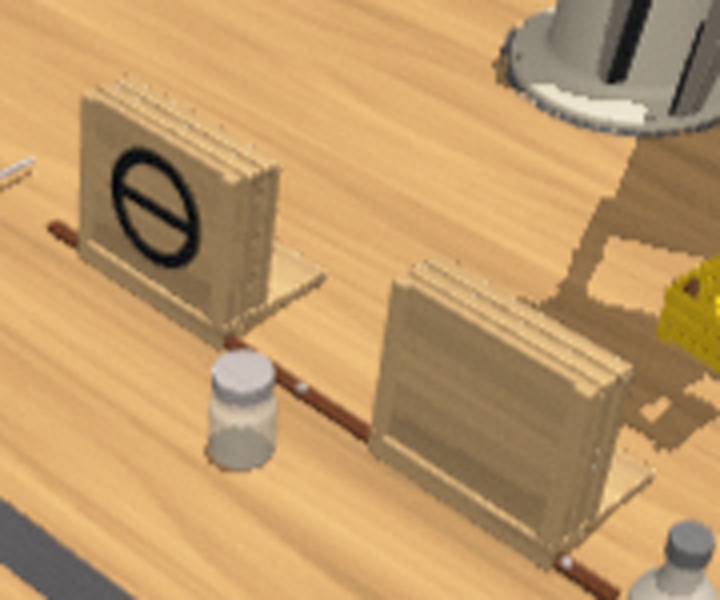

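Stamped crate's rim is at x ≈ 0.485 and z ≈ 0.15, as expected from the sizes. I'll push it upright.

```bash
python3 - <<'E'
from h import *
r=rot(0,YAW,True); y=-.079
Q=[(.447,.25),(.447,.136),(.475,.136),(.53,.137),(.565,.136),(.58,.136),(.572,.25)]
for x,z in Q: print(ok([x,y,z],r),end=" ")
G([.447,y,.25],r)
L([.447,y,.136],r,.2)
f0=np.array(bot.current_contact_force())
for x,z in Q[2:6]:
    L([x,y,z],r,.1); print(x,(np.array(bot.current_contact_force())-f0).round(1),tip().round(3),round(bot.current_clock(),1))
L([.575,y,.25],r,.2); bot.hold(.3)
shot("up"); print(bot.current_clock())
E
```

```text
True True True True True True True 0.475 [-1.9 -0.5 -0.2] [ 0.475 -0.079  0.137] 34.9
0.53 [-2.4 -0.3  0.4] [ 0.529 -0.079  0.137] 35.6
0.565 [-1.1 -0.3 -0.5] [ 0.565 -0.079  0.136] 36.1
0.58 [-1.  -0.4 -1.4] [ 0.58  -0.079  0.136] 36.4
37.5083
```

View pics/scene_up.png

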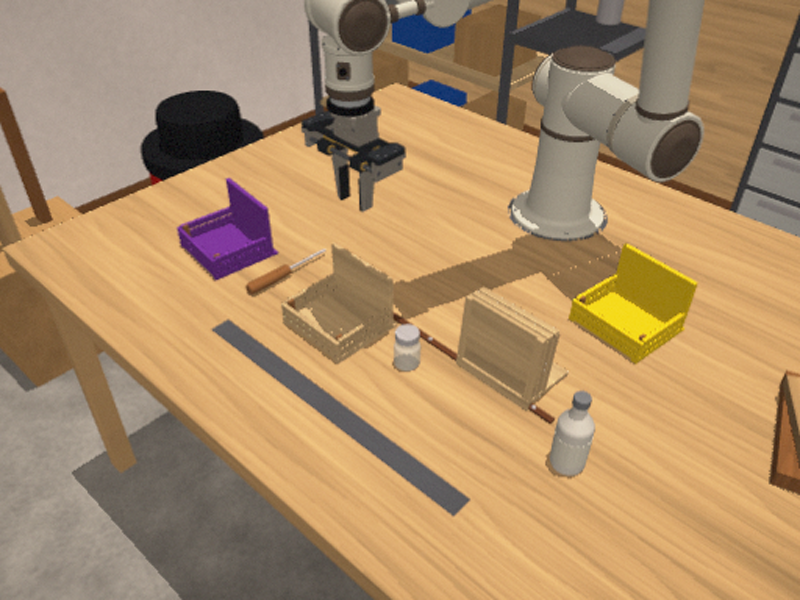

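View pics/top_up.png

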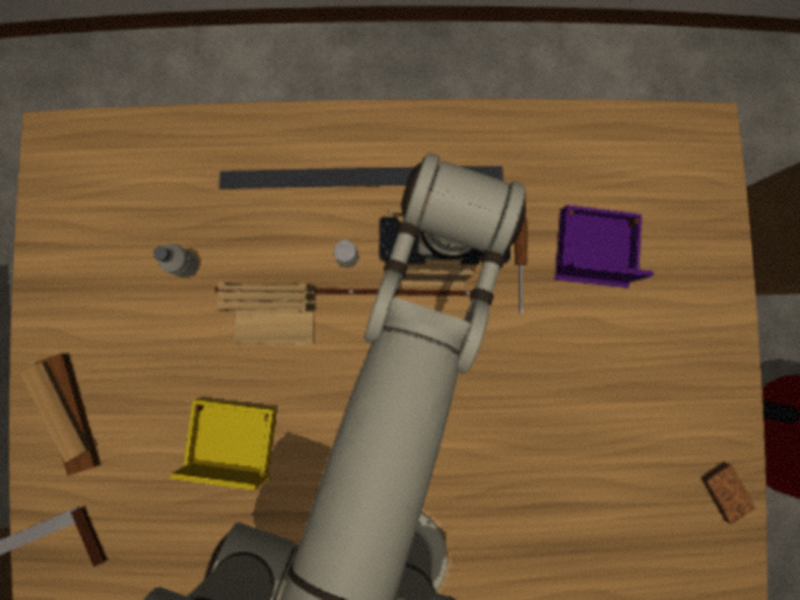

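The stamped crate is upright at about (340,300) in the scene picture, and everything else is where it was. Now I'll push it from behind, low on the back board, with the fingers tilted.

```bash
cat > push.py <<'E'
from h import *
t=.4; r=rot(t,0,True); y=-.079
Q=[(.49,.2),(.52,.03),(.56,.03),(.622,.03)]
g=[ok([x,y,z],r) for x,z in Q]; print(g)
assert all(g)
L([.49,y,.25],rot(0,YAW,True),.2); bot.set_gripper(.8)
G([.49,y,.2],r); L([.505,y,.03],r,.2)
f0=np.array(bot.current_contact_force())
for x in(.53,.55,.59,.622):
    L([x,y,.03],r,.06); print(x,(np.array(bot.current_contact_force())-f0).round(1),tip().round(4),round(bot.current_clock(),1))
shot("p1")
c=bot.read_camera("top"); crop(c,220,90,140,110,5,"t6"); c=bot.read_camera("scene"); crop(c,130,150,140,100,5,"s6")
E
python3 push.py
```

```text
[True, True, True, True]
0.53 [-1.4  0.5 -0.4] [ 0.5301 -0.0789  0.0299] 40.7
0.55 [0.2 1.1 0.5] [ 0.5503 -0.079   0.03  ] 41.2
0.59 [-2.6  0.9 -0.1] [ 0.5901 -0.079   0.0301] 42.0
0.622 [-0.7  0.6 -0.2] [ 0.6224 -0.0791  0.0303] 42.7
```

View pics/t6.png

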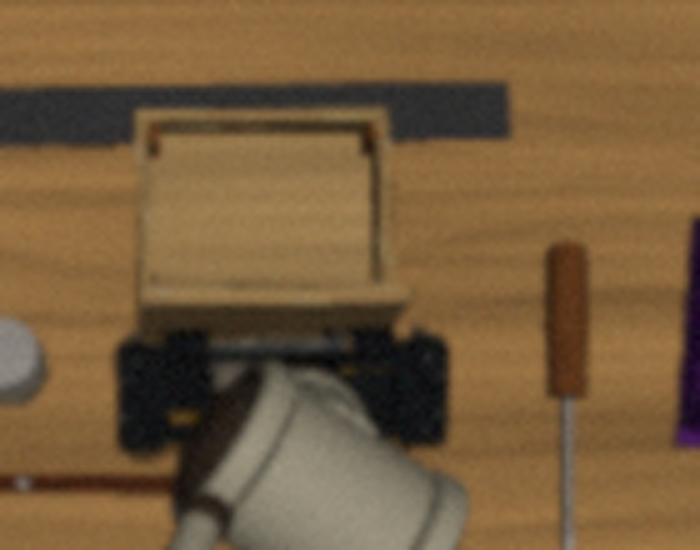

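View pics/s6.png

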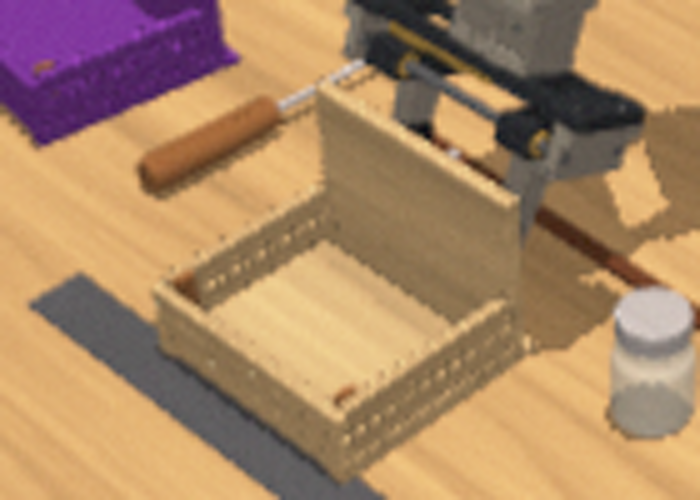

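```bash
cat > meas.py <<'E'
from h import *
c=bot.read_camera("top"); s=bot.read_camera("scene")
T=lambda x,y,z:w(c,((x+.5)/5-.5+220,(y+.5)/5-.5+90),z).round(4)
S=lambda x,y,z:w(s,((x+.5)/5-.5+130,(y+.5)/5-.5+150),z).round(4)
E
python3 - <<'E'
from meas import *
print("rim",T(136,110,.05),T(388,108,.05)); print("line",T(510,83,0),T(510,137,0),T(10,88,0),T(10,145,0))
print("scene low",S(160,350,0),S(345,482,0),"rim",S(157,290,.05),S(345,420,.05)); print("line S",S(82,272,0),S(30,303,0))
E
```

```text
rim [ 0.7703 -0.001   0.05  ] [ 0.7695 -0.1608  0.05  ]
line [ 0.8009 -0.2507  0.    ] [ 0.7639 -0.2489  0.    ] [0.8018 0.081  0.    ] [0.7631 0.0814 0.    ]
scene low [ 0.771  -0.1563  0.    ] [0.7676 0.0012 0.    ] rim [ 0.7703 -0.1499  0.05  ] [0.7667 0.0057 0.05  ]
line S [ 0.7602 -0.2454 -0.    ] [ 0.7983 -0.2449  0.    ]
```

The front edge is square at x ≈ 0.770 and the line centre is x ≈ 0.781. I'll push 11 mm more, then back off and check.

```bash
python3 - <<'E'
from h import *
r=rot(.4,0,True); y=-.079
L([.6335,y,.03],r,.05); L([.56,y,.03],r,.15); L([.48,y,.20],r,.2)
bot.goto([.33,-.25,.3],rot(0,0,True)); bot.hold(.3)
shot("end"); print(bot.current_clock(),bot.current_contact_force())
c=bot.read_camera("top"); crop(c,220,90,140,110,5,"t7"); c=bot.read_camera("scene"); crop(c,130,150,140,100,5,"s7")
E
```

```text
46.5333 [-0.5141167   0.141906    0.12538222]
```

View pics/t7.png

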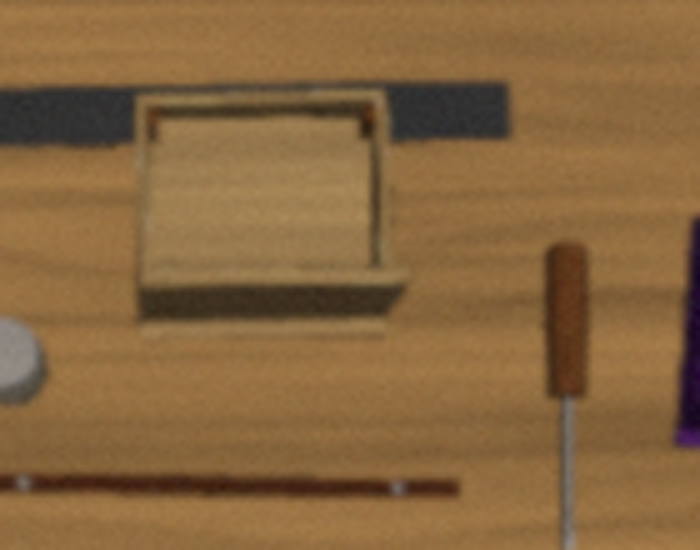

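View pics/s7.png

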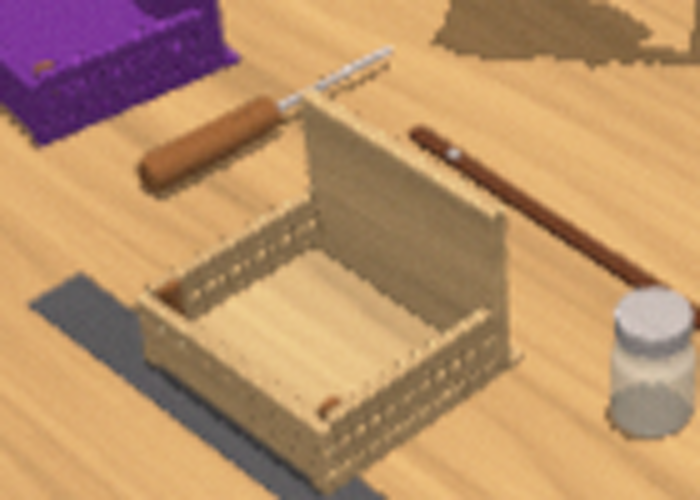

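View pics/scene_end.png

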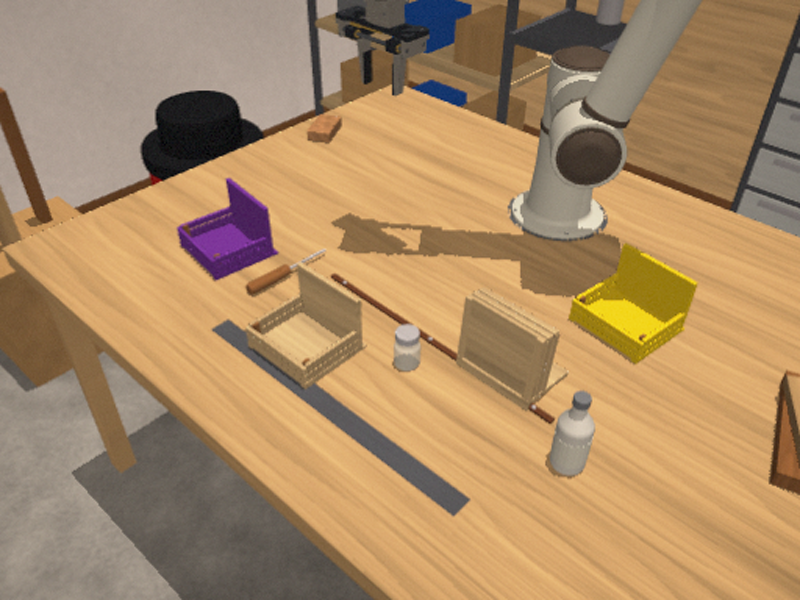

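```bash
python3 - <<'E'
from meas import *
print("rim",T(136,94,.05),T(388,92,.05),"foot",T(145,335,.005),T(385,334,.005))
print("scene low",S(147,363,0),S(326,494,0),"rim",S(142,296,.05),S(325,430,.05))
E
```

```text
rim [ 0.7807 -0.0012  0.05  ] [ 0.78   -0.1612  0.05  ] foot [ 0.6341 -0.0043  0.005 ] [ 0.632 -0.16   0.005]
scene low [ 0.783 -0.153  0.   ] [7.806e-01 4.000e-04 0.000e+00] rim [ 0.7792 -0.152   0.05  ] [0.7789 0.0036 0.05  ]
```

Both cameras put the front edge at x ≈ 0.780–0.783, and the line centre is about 0.781. The arm is clear, so I'm handing in.

```bash
python3 -c "
from workcell import bot
print(bot.job_done(), bot.current_clock())"
```

```text
the job is handed in; nothing more can be done
the job is handed in; nothing more can be done
```

I tipped both crates over the stop onto their backs. The right-hand one carried the stamp, so I pushed it back upright and then out to the dispatch line. The left-hand, bare crate is still lying on its back at the stop. I handed in soon after the 46.5 s reading, against the 72 s limit. The hand-in reports no verdict.

**Last checks:**
- **Stamped crate:** it stands upright with its front edge at x ≈ 0.779–0.783 in both cameras. The line centre measured about 0.781 (0.779 from one camera, 0.7825 from the other). Both corners are therefore within a few millimetres of centre, against the 23 mm allowed.
- **Everything else:** in the last picture the bare crate, jar, glue bottle and screwdriver look to be where they were; I judged this by eye and did not re-measure them. The arm was clear, with no force beyond sensor noise.

**What disagreed with the description:** the real fingertips sit about 32 mm short of the reported TCP. My first pull therefore passed over the board without moving anything. I found the offset in the pictures, confirmed it with a light touch on bare bench (4.6 N), and corrected for it from then on.

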